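# Prop out the stitching rest and lay the strap bar on it

## Task

Get the stitching rest ready: push its folded prop leg out on its stiff hinge until it is right up against its stop, without forcing it, then lay the strap bar gently, black side up, in the two pin cradles, centred between the one on the block and the one on the leg. Leave the leg against its stop and let go; do not disturb the thread spools.

Things in the scene. Friction and masses are not known exactly. Their poses are not given: they have to be found in the camera images.
- hinge (a point): Upright hinge axis of the prop leg on the stitching rest (honey wood base 120 x 100 x 20 mm clamped to the bench, with a block 56 x 60 mm, top 65 mm above the bench). Point 45 mm above the bench. Frame of the rest: y points from the block out through the hinge, roughly the way the leg points when swung out; -x is the way it points when folded; z up. Position and yaw vary.
- block_cradle (a point): Middle of the cradle on the block's flat top, 65 mm above the bench, 30 mm behind the hinge axis (rest's -y). 22 mm to either side, along the rest's x, stands a steel pin, 8 mm diameter, 16 mm high with a conical head: 36 mm free between them.
- stop_dir (a point): Red lug (9 x 12 x 30 mm) on the brass stop plate. The stop's setting is locked but differs from start to start by up to 0.16 rad either way, and it yields only slightly (some 2 mm at the leg head at 16 N). The point is 28 mm from the hinge axis, 45 mm above the bench. y points the way the leg points from the hinge when fully against the stop; z up.
- leg_head (a point): Middle of the cradle on the prop leg's head: flat top of a cross-piece (24 mm along the leg, 54 across, 11 high, on a 14 x 14 mm post), 65 mm above the bench, 140 mm from the hinge axis. Pins like the block's (16 mm high) stand 22 mm to either side, 36 mm free between. x points from the head to the hinge, z up.
- leg_mid (a point): Point in the middle of the aluminium leg bar, 100 mm from the hinge axis, 41 mm above the bench; bar 10 mm thick, 26 to 56 mm above the bench. Axes as leg_head. The leg turns clockwise seen from above by about 0.95 to 1.5 rad to its stop, stiffly (steady 0.9 N m, so 9 N here), and stays where left. At the stop it resists hard; over 24 N is forcing it.
- bar_mid (a point): Centre (half-way up) of the loose strap bar: wood with a black top, 220 mm long (x), 24 wide (y), 20 high (z up), about 0.11 to 0.23 kg, lying flat on the bench, black side up. Seated, it lies along the leg, underside 65 mm above the bench, its middle 55 mm out from the hinge axis (midway between the cradles).
- spool_blue: Blue thread spool, 60 mm diameter, 62 mm high, standing; origin at the centre of its underside. Bystander.
- spool_ochre: Ochre-yellow thread spool, same size. Bystander.
- spool_red: Red thread spool, same size. Bystander.
There are look-alikes about, which are no part of the job. There is more than one size of the part that bears bar_mid; the job needs the smaller. What is meant by the part that bears hinge is not orange, and is the larger of those in its own colour.

How it is judged:
On the way:
1. the prop leg is fully out against its stop (head within 3 mm) before the bar is laid on (x of leg_head in the frame of stop_dir above -0.003 m and height (world z) of bar_mid below 0.05 m), for 0.2 s.
At the end, for the whole second after the job is handed in: The prop leg is against its stop (its head within 3 mm of it), and the strap bar lies still and level, black side up, down in both cradles (its centre 6 to 13 mm above the cradle tops), along the leg (within 0.12 rad and 10 mm sideways), its middle within 20 mm of midway between the two cradles (x of leg_head in the frame of stop_dir above -0.003 m and z of bar_mid in the frame of leg_head between 0.006 and 0.013 m and y of bar_mid in the frame of leg_head between -0.01 and 0.01 m and x of bar_mid in the frame of leg_head between 0.065 and 0.105 m and angle between the x axis of bar_mid and the x axis of leg_head, either way round below 0.12 rad and angle between bar_mid's own z axis and vertical below 0.06 rad and linear speed of bar below 0.01 m/s); the robot touches nothing.
It fails at once if the prop leg is forced: more than 24 N from the robot on it (contact force between any of the fingers, the arm and leg above 24 N).
It fails at once if the bar is slammed or jammed: more than 40 N between it and the rest (contact force between bar and rest above 40 N).
It fails at once if a thread spool is disturbed: moved over 20 mm (distance of any of spool_blue, spool_ochre, spool_red from where it was at the start of the episode above 0.02 m).
It also fails if it takes over 67 s, if anything falls off the work surface, if the arm or the gripper's body presses on something with over 40 N, if the wrist force passes 120 N, or if a joint passes its speed limit or range.

## Robot

A 6-joint arm with a two-finger parallel gripper is mounted at the origin on the work surface. World frame = base frame: x ahead of the robot, y to its left, z up, the work surface at z = 0. Lengths are in m, angles in rad, forces in N, time in s.
With the tool pointing down it reaches from about 0.25 to 0.85 m from the base axis. Payload 12.5 kg.
Tool frame: the origin (TCP) lies between the finger pads; the fingertips stand 14 mm ahead of it and the grasp point (between the pads) lies 5 mm behind it (robot.tcp_to_tips is the distance from the TCP to the fingertips, in m); z points along the fingers, y is the direction in which the jaws open and shut (so a half turn about z gives the same grasp; the last joint's range is limited). The gripper opens to 93 mm and grips with 3 to 60 N. Pads are 15 mm wide; open, the fingers measure 128 mm over their backs; the gripper's body (75 mm by 188 mm) begins 65 mm behind the grasp point.
Start: joints at [1.115, 0.351, 1.652, -0, 1.139, -0.085], TCP at [0.199, 0.513, 0.233] pointing down, gripper open.
Joint ranges: [-2.75, 2.75], [-0.79, 2.1], [0.01, 2.65], [-1.57, 4.71], [0.07, 3.14], [-2.87, 2.87]. Speed limits (rad/s): [2.22, 2.22, 2.79, 3.14, 3.14, 3.14].

## Interface

Orientations are given as [roll, pitch, yaw] about the fixed x, y, z axes, in that order (R = Rz(yaw) Ry(pitch) Rx(roll)).
In Python, from workcell import robot, kinematics, eyes gives the robot as it stands. Calls block until the motion is done:
- robot.movep(position, orientation): joint-space move of the TCP to a pose.
- robot.line_to(position, rotation=None, max_speed=0.15, threshold=None): straight line of the TCP; rotation=None keeps the orientation; max_speed is the mean speed in m/s. With threshold (N) it stops when the force on the tool has changed by that much, and returns True; else False.
- robot.move_j(angles): joint-space move.
- robot.grip(opening, force=None): opening from 0.0 (shut) to 1.0 (fully open); force is the grip in N (None keeps the last); returns when the fingers have stopped.
- robot.sleep(seconds).
- kinematics.ik(position, orientation): joint angles nearest the present ones, or None.
- eyes.capture(name): name is "scene" or "top" or "wrist"; returns the picture (400x640x3 uint8, red, green, blue); there is no depth.
- eyes.calibration(name): a dict with "vfov" (degrees; the focal length in pixels is half the picture's height over the tangent of half this angle, whatever the lens; pixels are square), "cx", "cy" (the principal point, pixels), "k1" (the pictures are not rectified: a ray, as slopes to the right and down, at radius r is drawn at 1 + k1 r^2 times it, then the intrinsics apply), "cam_to_world" (4x4, takes a point from camera to world coordinates). Camera axes: x right, y down, z forward; pixel columns grow to the right and rows downward; lengths in m; the calibration is good to about 2 mm. A picture is of the moment at which its call begins: read the wrist's pose just before it. calibration takes no time and is no camera call; for the wrist camera it gives the pose at the moment of the call.
A pose or a line that the arm cannot do raises robot.PlanningError and nothing moves.
- robot.sign_off(): hands the job in, once; it reports no verdict.
Readings, each from a call of its own:
- robot.get_time(): time.
- robot.get_qpos(): joint angles.
- robot.get_dq(): joint speeds.
- robot.get_joint_efforts(): joint torques, N m.
- robot.get_tool_pos(): TCP position.
- robot.get_orientation(): TCP orientation.
- robot.get_wrist_force(): force on the tool from outside, world axes, zero at the start.
- robot.get_wrist_torque(): the same for the moment, N m.
- robot.get_gripper_width(): opening from 0.0 (shut) to 1.0 (fully open).
Only numpy, scipy, OpenCV 4.12 (cv2) and the standard library are available. Lean on these libraries where they do the work, as an engineer would, in place of code of your own. Each camera call takes 0.05 s, during which the arm holds its last target. There are 200 camera calls.

## Working session

There is one attempt and no reset: what is moved stays moved. The work goes in short steps, each a Python script; the robot and the scene stay as the last script left them, time stands still between calls to the robot, and variables do not carry over. Pictures are saved under pics/ and viewed, about 8 in all and at most 12, crops included, and the job is handed in when it is done.

```bash
ls; mkdir -p pics
python3 - <<'E'
from workcell import robot,kinematics,eyes
import cv2,numpy as np
for n in("scene","top"):
    im=eyes.capture(n);cv2.imwrite(f"pics/{n}0.png",im[:,:,::-1]);c=eyes.calibration(n);print(n,c)
E
```

```text
pics
scene {'vfov': 44.910262418263585, 'cx': 316.4647781609353, 'cy': 195.20732772840117, 'k1': -0.07815959087179697, 'cam_to_world': array([[-0.8276394 ,  0.45869399, -0.32343909,  1.04608573],
       [ 0.56125529,  0.67397535, -0.48036416,  0.60870233],
       [-0.00235017, -0.57910021, -0.81525298,  1.21418977],
       [ 0.        ,  0.        ,  0.        ,  1.        ]])}
top {'vfov': 48.863729839841085, 'cx': 314.44009493500187, 'cy': 202.54136690940362, 'k1': 0.005866880541770129, 'cam_to_world': array([[-0.00875064, -0.99768314,  0.06746692,  0.49616463],
       [-0.99990297,  0.00946149,  0.01022398, -0.05020249],
       [-0.01083863, -0.0673709 , -0.99766913,  1.11671929],
       [ 0.        ,  0.        ,  0.        ,  1.        ]])}
```

View pics/top0.png

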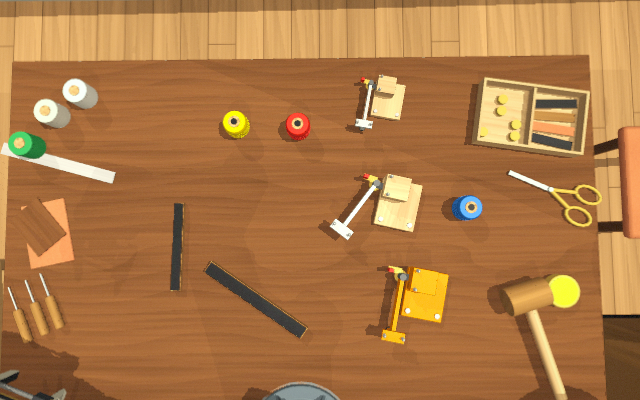

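View pics/scene0.png

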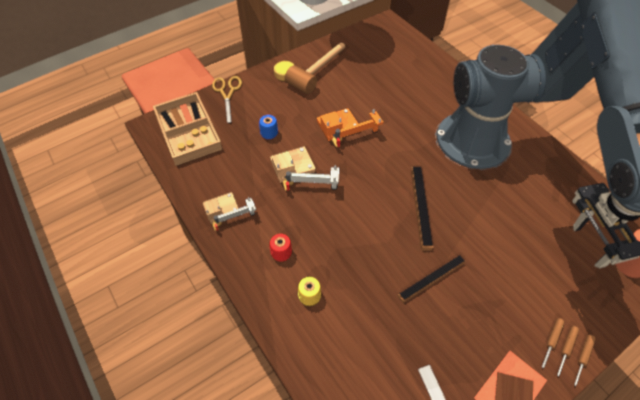

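The scene shows three rests with folding legs. In the top view they are at (385,100), small and honey; (400,205), larger and honey; and (425,295), orange. The job needs the larger honey one at (400,205). There are two black bars: (178,247), about 88 px (0.22 m), and (255,300), about 125 px (0.31 m). The job needs the smaller, at (178,247). The spools are blue (467,208), red (298,126) and ochre (236,124). I'll confirm these choices in one enlarged crop.

```bash
cat > h.py <<'E'
from workcell import robot,kinematics,eyes
import cv2,numpy as np
def K(c):
    f=200/np.tan(np.radians(c['vfov'])/2);return np.array([[f,0,c['cx']],[0,f,c['cy']],[0,0,1]])
def unproj(c,uv,z):
    # model: drawn = ray*(1+k1 r^2) = OpenCV's k1
    p=cv2.undistortPoints(np.array(uv,float).reshape(-1,1,2),K(c),np.array([c['k1'],0,0,0])).reshape(-1,2)
    T=c['cam_to_world'];d=np.c_[p,np.ones(len(p))]@T[:3,:3].T
    return T[:3,3]+d*((z-T[2,3])/d[:,2])[:,None]
def proj(c,P):
    T=np.linalg.inv(c['cam_to_world']);return cv2.projectPoints(np.array(P,float).reshape(-1,1,3),cv2.Rodrigues(T[:3,:3])[0],T[:3,3],K(c),np.array([c['k1'],0,0,0]))[0].reshape(-1,2)
def rotz(a): return np.array([[np.cos(a),-np.sin(a)],[np.sin(a),np.cos(a)]])
E
python3 - <<'E'
from h import *
np.set_printoptions(precision=4,suppress=True)
im=cv2.imread("pics/top0.png");cv2.imwrite("pics/top0c.png",cv2.resize(im[70:350,160:460],None,fx=2.1,fy=2.1,interpolation=cv2.INTER_CUBIC))
c=eyes.calibration("top")
print("hinge,head",unproj(c,[(377,184)],.056),unproj(c,[(342,229)],.065),"lug",unproj(c,[(367,178)],.06))
print("bar ends",unproj(c,[(179,204),(176,290)],.02))
print("long bar",unproj(c,[(208,265),(303,332)],.02))
print("spools",unproj(c,[(467,208),(298,126),(236,124)],.06))
w=eyes.calibration("wrist");print(w);print(robot.get_tool_pos(),robot.get_orientation())
E
```

```text
hinge,head [[ 0.6114 -0.191   0.056 ]] [[ 0.5035 -0.1046  0.065 ]] lug [[ 0.6257 -0.1666  0.06  ]]
bar ends [[0.5699 0.3001 0.02  ]
 [0.357  0.3049 0.02  ]]
long bar [[ 0.4177  0.2262  0.02  ]
 [ 0.253  -0.0082  0.02  ]]
spools [[ 0.5511 -0.4044  0.06  ]
 [ 0.7548 -0.001   0.06  ]
 [ 0.7614  0.1503  0.06  ]]
{'vfov': 71.11240479675077, 'cx': 318.35493966615957, 'cy': 196.38560659859962, 'k1': -0.024407437186611203, 'cam_to_world': array([[ 0.3637,  0.9004,  0.2387,  0.1329],
       [ 0.9315, -0.3513, -0.0942,  0.5386],
       [-0.0009,  0.2566, -0.9665,  0.3845],
       [ 0.    ,  0.    ,  0.    ,  1.    ]])}
[0.1991 0.5124 0.2322] [-3.1406 -0.0001  2.7708]
```

View pics/top0c.png

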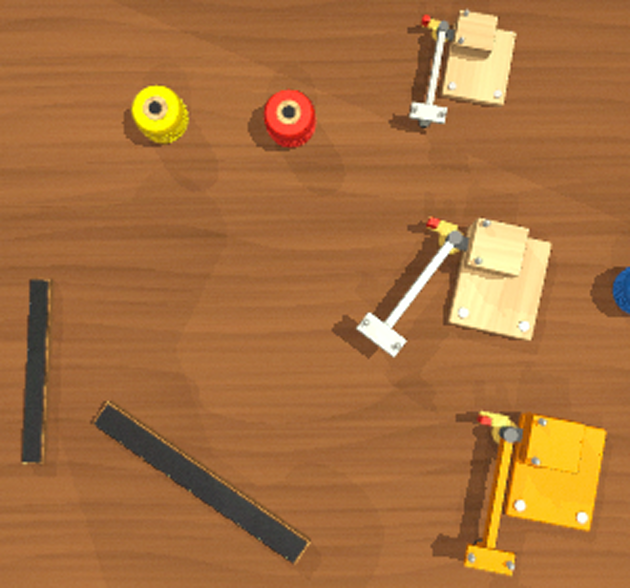

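The crop confirms the targets. The larger honey rest has its hinge at crop (456,239), its red lug at (433,222) and its leg head at (382,334). The small bar is at crop (36,370). Next is a close look with the wrist camera.

Run:
```python
from h import *
robot.movep([.57,-.15,.21],[np.pi,0,np.radians(60)])
c=eyes.calibration("wrist");im=eyes.capture("wrist")
np.save("w1.npy",c,allow_pickle=True);cv2.imwrite("pics/w1.png",im[:,:,::-1])
cv2.imwrite("pics/w1b.png",cv2.resize(im[:,:,::-1],(800,500),interpolation=cv2.INTER_CUBIC))
print(robot.get_time(),robot.get_qpos(),robot.get_wrist_force())
```

```text
2.8333 [-3.35165269e-01  4.44974128e-01  1.57019854e+00  7.57868976e-05
  1.12637736e+00  1.87253204e-01] [-0.45940619  0.0116835   0.05957413]
```

View pics/w1b.png

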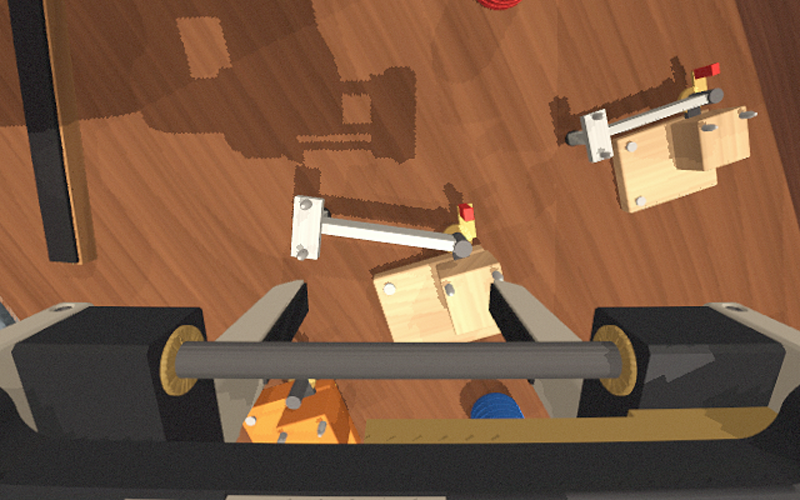

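The wrist view shows the leg head at (308,228), its pins at (306,204) and (302,254), the block pins at (449,290) and (496,275), the hinge cap at (463,243) and the lug top at (466,209), all in the 800x500 picture.

Run:
```python
from h import *
np.set_printoptions(precision=4,suppress=True)
c=np.load("w1.npy",allow_pickle=True).item()
u=lambda p,z:unproj(c,np.array(p,float)/1.25,z)[:,:2]
corn=u([(297,196),(325,197),(320,259),(292,258)],.065);head=corn.mean(0)
hp=u([(306,203),(302,254)],.081);bp=u([(449,290),(496,275)],.081);lug=u([(466,209)],.06)[0]
print("head",head,hp.mean(0),np.linalg.norm(hp[0]-hp[1]),"bp d",np.linalg.norm(bp[0]-bp[1]))
print("cap",u([(463,243)],.056),u([(463,243)],.062))
bc=bp.mean(0);d=bp[1]-bp[0];d/=np.linalg.norm(d);y=np.array([-d[1],d[0]]);H=bc+.03*y
print("bc",bc,"hinge",H,"rest y deg",np.degrees(np.arctan2(*y[::-1])))
ang=lambda v:np.degrees(np.arctan2(v[1],v[0]))
print("leg",ang(head-H),np.linalg.norm(head-H),"lug",ang(lug-H),np.linalg.norm(lug-H))
t=eyes.calibration("top")
for h in ([.6114,-.191],):print(np.linalg.norm(np.array(h)-H))
```

```text
head [ 0.5062 -0.1034] [ 0.508  -0.1012] 0.0434043301867911 bp d 0.04193301690172228
cap [[ 0.6168 -0.1853]] [[ 0.6166 -0.1834]]
bc [ 0.6068 -0.2125] hinge [ 0.6126 -0.1831] rest y deg 79.0361457761324
leg 143.16754394620602 0.13293547955854132 lug 50.69813979821046 0.032268369200565875
0.008002329525715295
```

```bash
cat >> h.py <<'E'
H=np.array([.6155,-.1855])
def pose(th,off,r=.1,z=.045):
    e=np.array([np.cos(th),np.sin(th)]);n=np.array([-e[1],e[0]])
    p=H+r*e+off*n
    return [p[0],p[1],z],[np.pi,0,th-np.pi/2]
E
python3 - <<'E'
from h import *
np.set_printoptions(precision=3,suppress=True)
robot.grip(0.0)
th=np.radians(143.3)
p,o=pose(th,.034,z=.13);robot.movep(p,o)
p,o=pose(th,.034);robot.line_to(p)
f0=robot.get_wrist_force()
p,o=pose(th,0.0);hit=robot.line_to(p,max_speed=.02,threshold=4)
t=np.array(robot.get_tool_pos()[:2])-H
off=t@np.array([-np.sin(th),np.cos(th)])
print(hit,"off",off,f0,robot.get_wrist_force(),robot.get_time())
np.save("off.npy",off)
if hit:
  for i in range(1,4):
    th-=np.radians(5);p,o=pose(th,off);robot.line_to(p,rotation=o,max_speed=.05)
    f=np.array(robot.get_wrist_force())-f0;n=np.array([-np.sin(th),np.cos(th)])
    print(np.degrees(th),"normal",f[:2]@n,f,robot.get_time())
E
```

```text
True off 0.014677888055118098 [0.054 0.776 0.294] [-1.657 -1.82   0.289] 6.4917
138.3 normal 5.141283394216691 [-1.123 -5.886 -1.161] 6.8167
133.30000000000004 normal 6.247263556755685 [-1.863 -7.132 -1.207] 7.1417
128.30000000000004 normal 4.694107420941907 [-1.196 -6.059 -1.809] 7.4667
```

Run:
```python
from h import *
np.set_printoptions(precision=3,suppress=True)
off=float(np.load("off.npy"));f0=np.array([.054,.776,.294])
th=np.radians(128.3)
def rep():
    f=np.array(robot.get_wrist_force())-f0;n=np.array([-np.sin(th),np.cos(th)])
    print(round(np.degrees(th),1),"normal %.1f"%(f[:2]@n),f,"%.2f"%robot.get_time());return f[:2]@n
while np.degrees(th)>70:
    th-=np.radians(5);p,o=pose(th,off);h=robot.line_to(p,rotation=o,max_speed=.05,threshold=9)
    if rep()>12 or h: print("early",h);break
c=eyes.calibration("wrist");np.save("w2.npy",c,allow_pickle=True)
im=eyes.capture("wrist");cv2.imwrite("pics/w2.png",cv2.resize(im[:,:,::-1],(800,500)))
```

```text
123.3 normal 4.2 [-1.216 -5.833 -0.995] 7.79
118.3 normal 5.6 [-2.924 -6.323 -0.497] 8.12
113.3 normal 4.7 [-3.219 -4.341 -0.348] 8.44
108.3 normal 5.3 [-4.243 -4.094 -0.566] 8.77
103.3 normal 4.7 [-3.965 -3.639  0.149] 9.09
98.3 normal 4.7 [-4.099 -4.758  0.699] 9.42
93.3 normal 4.6 [-4.426 -3.822  0.261] 9.74
88.3 normal 4.7 [-4.78  -3.985  0.353] 10.07
83.3 normal 5.4 [-5.855 -3.61  -0.277] 10.39
78.3 normal 4.7 [-5.415 -2.905  0.316] 10.72
73.3 normal 4.6 [-5.544 -2.517  0.29 ] 11.04
68.3 normal 6.7 [-7.381 -0.372  0.778] 11.37
```

View pics/w2.png

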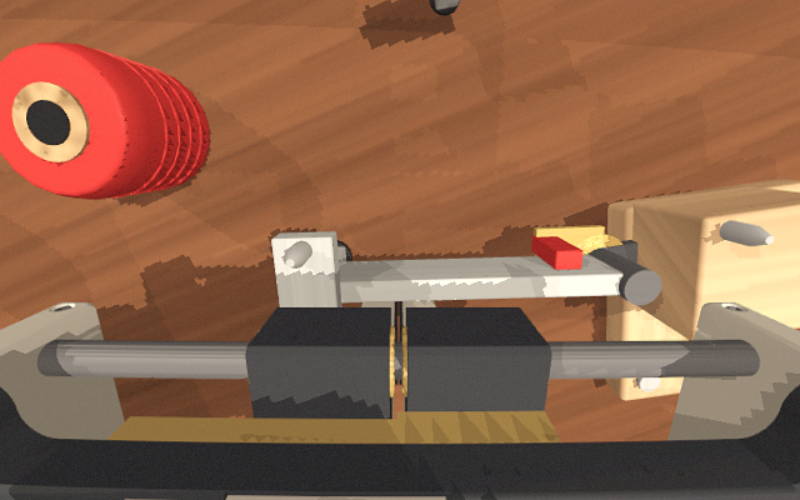

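The lug is now right beside the leg. I'll push the last part slowly, with a force limit.

Run:
```python
from h import *
np.set_printoptions(precision=3,suppress=True)
off=float(np.load("off.npy"));f0=np.array([.054,.776,.294])
th=np.radians(68.3)
for i in range(24):
    th-=np.radians(.7);p,o=pose(th,off)
    h=robot.line_to(p,rotation=o,max_speed=.012,threshold=7)
    f=np.array(robot.get_wrist_force())-f0;n=np.array([-np.sin(th),np.cos(th)]);N=f[:2]@n
    t=np.array(robot.get_tool_pos()[:2])-H
    print(round(np.degrees(th),1),h,"N %.1f"%N,"along %.1f"%(f[:2]@np.array([n[1],-n[0]])),"off %.4f"%(t@n),"%.2f"%robot.get_time())
    if h or N>13: break
```

```text
67.6 False N 10.2 along -2.5 off 0.0174 11.67
66.9 False N 11.7 along -2.4 off 0.0180 11.92
66.2 False N 15.6 along -1.2 off 0.0185 12.17
```

Run:
```python
from h import *
np.set_printoptions(precision=4,suppress=True)
off=float(np.load("off.npy"));f0=np.array([.054,.776,.294])
def rep(th,h=None):
    f=np.array(robot.get_wrist_force())-f0;n=np.array([-np.sin(th),np.cos(th)]);N=f[:2]@n
    t=np.array(robot.get_tool_pos()[:2])-H
    print(round(np.degrees(th),2),h,"N %.1f"%N,"off %.4f"%(t@n),"ang %.2f"%np.degrees(np.arctan2(t[1],t[0])),"%.2f"%robot.get_time());return N
th=np.radians(66.2)
for _ in range(3): robot.sleep(.2);N=rep(th)
for i in range(8):
    if N>17.5: break
    th-=np.radians(.25);p,o=pose(th,off);h=robot.line_to(p,rotation=o,max_speed=.01,threshold=5);robot.sleep(.15);N=rep(th,h)
c=eyes.calibration("wrist");np.save("w3.npy",c,allow_pickle=True)
im=eyes.capture("wrist");cv2.imwrite("pics/w3.png",cv2.resize(im[120:260,200:640,::-1],(800,255),interpolation=cv2.INTER_CUBIC))
```

```text
66.2 None N 14.3 off 0.0185 ang 76.73 12.37
66.2 None N 15.9 off 0.0186 ang 76.73 12.57
66.2 None N 15.0 off 0.0185 ang 76.72 12.77
65.95 False N 16.1 off 0.0189 ang 76.65 13.17
65.7 False N 17.2 off 0.0191 ang 76.51 13.57
65.45 False N 18.0 off 0.0193 ang 76.37 13.97
```

View pics/w3.png

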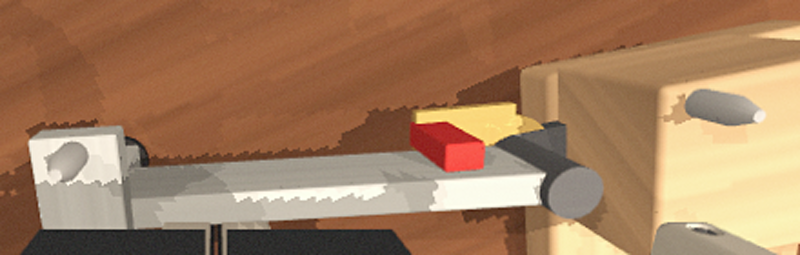

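The lug touches the leg and the force rose to 18 N, twice the hinge's 9 N, with no more slip. The leg is at its stop. I'll back off and look from above.

Run:
```python
from h import *
off=float(np.load("off.npy"))
th=np.radians(68);
p,o=pose(th,.05);robot.line_to(p,rotation=o,max_speed=.06)
p,o=pose(th,.06,r=.06,z=.21);robot.line_to(p)
c=eyes.calibration("wrist");np.save("w4.npy",c,allow_pickle=True)
im=eyes.capture("wrist");cv2.imwrite("pics/w4.png",cv2.resize(im[60:310,60:460,::-1],(800,500),interpolation=cv2.INTER_CUBIC))
print(robot.get_time(),robot.get_wrist_force())
```

```text
16.1667 [-0.73048168  0.45952603 -0.39106555]
```

View pics/w4.png

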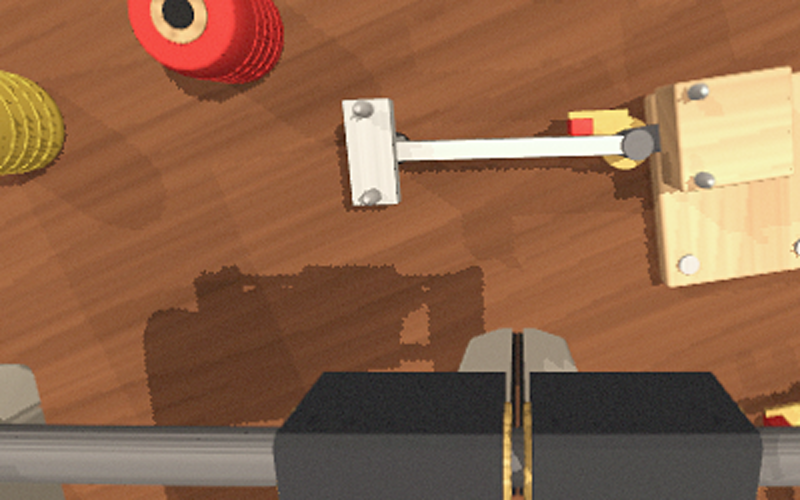

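The leg is out and clear. In the 800x500 crop the head corners are about (343,100), (391,98), (399,203) and (352,206). The block pin tips are at (697,92) and (703,180), the hinge cap at (638,144) and the lug at (580,127), touching the leg.

Run:
```python
from h import *
np.set_printoptions(precision=4,suppress=True)
c=np.load("w4.npy",allow_pickle=True).item()
u=lambda p,z:unproj(c,np.array(p,float)/2+60,z)[:,:2]
head=u([(343,100),(391,98),(399,203),(352,206)],.065).mean(0)
hp=u([(362,107),(370,197)],.081);bp=u([(697,92),(703,180)],.081);bc=bp.mean(0)
cap=u([(638,144)],.058)[0]
d=bp[0]-bp[1];d/=np.linalg.norm(d);y=np.array([-d[1],d[0]])
ang=lambda v:np.degrees(np.arctan2(v[1],v[0]))
print("head",head,hp.mean(0),np.linalg.norm(hp[0]-hp[1]),"bc",bc,np.linalg.norm(bp[0]-bp[1]),"cap",cap)
print("rest y",ang(y),"H",bc+.03*y,"leg from H",ang(head-bc-.03*y),"from cap",ang(head-cap),np.linalg.norm(head-cap),"bc->head",ang(head-bc),np.linalg.norm(head-bc), "headpins",ang(hp[0]-hp[1])+90)
print(proj(c,[[*head,.065],[*bc,.065]])*2-120)
robot.grip(1.0)
robot.movep([.44,.303,.22],[np.pi,0,0])
c=eyes.calibration("wrist");np.save("w5.npy",c,allow_pickle=True)
im=eyes.capture("wrist")[:,:,::-1];cv2.imwrite("pics/w5r.png",im);cv2.imwrite("pics/w5.png",cv2.resize(im,(800,500)))
print(robot.get_time())
```

```text
head [ 0.6626 -0.0579] [ 0.6629 -0.0596] 0.04344488971163071 bc [ 0.6085 -0.2143] 0.04238497174883874 cap [ 0.614  -0.1891]
rest y 76.56658983401796 H [ 0.6155 -0.1851] leg from H 69.66286953658508 from cap 69.6659449419769 0.13992041957035758 bc->head 70.91173679740983 0.1654516717887258 headpins 69.27137867111574
[[371.2837 152.9354]
 [690.2882 136.0124]]
19.2917
```

View pics/w5.png

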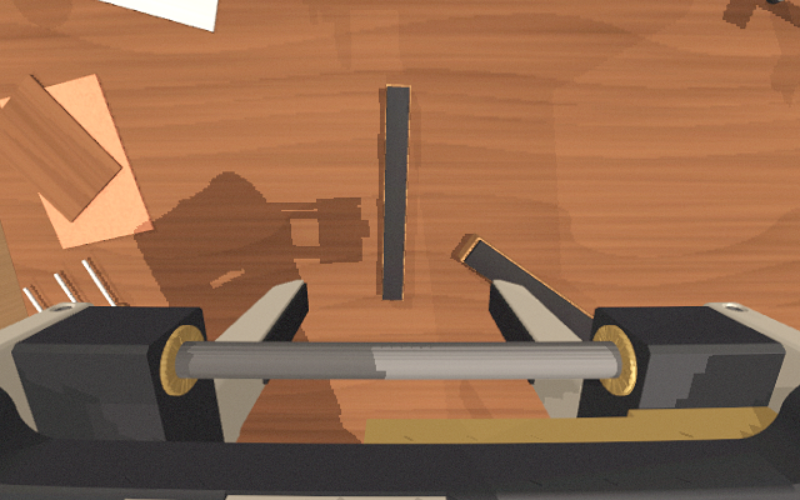

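Measurements agree: hinge (0.6155,-0.185), leg at 69.6°, rest y at 76.6°. The bar's top corners are at (386,87), (411,87), (403,299) and (383,299). Now I'll pick it up.

Run:
```python
from h import *
np.set_printoptions(precision=4,suppress=True)
c=np.load("w5.npy",allow_pickle=True).item()
q=unproj(c,np.array([(386,87),(411,87),(403,299),(383,299)],float)/1.25,.02)[:,:2]
ctr=q.mean(0);d=(q[0]+q[1]-q[2]-q[3])/2;a=np.arctan2(d[1],d[0])
print(ctr,np.degrees(a),np.linalg.norm(d),np.linalg.norm(q[0]-q[1]))
robot.grip(.6)
o=[np.pi,0,a]
robot.movep([*ctr,.09],o)
h=robot.line_to([*ctr,.018],max_speed=.1,threshold=12);print("hit",h,robot.get_tool_pos())
robot.grip(0.,force=30);print("w",robot.get_gripper_width())
f=np.array(robot.get_wrist_force());robot.line_to([*ctr,.2],max_speed=.15)
print("dF",np.array(robot.get_wrist_force())-f,robot.get_gripper_width())
T=np.array([.6356,-.1361]);o=[np.pi,0,np.radians(70.9)]
robot.movep([*T,.2],o);robot.line_to([*T,.12],max_speed=.12)
c=eyes.calibration("wrist");np.save("w6.npy",c,allow_pickle=True)
im=eyes.capture("wrist")[:,:,::-1];cv2.imwrite("pics/w6.png",cv2.resize(im,(800,500)))
im=eyes.capture("scene")[:,:,::-1];cv2.imwrite("pics/s6.png",cv2.resize(im[120:260,220:420],(800,560),interpolation=cv2.INTER_CUBIC))
print(robot.get_time(),robot.get_tool_pos(),robot.get_orientation(),robot.get_wrist_torque())
```

```text
[0.4641 0.3053] -1.7263931159345247 0.21363619951230178 0.023353378294273332
hit False [0.4644 0.3055 0.0186]
w 0.2580787454331567
dF [ 1.3172  0.1163 -2.5611] 0.2560127377077711
26.2167 [ 0.6361 -0.1362  0.121 ] [ 3.1399 -0.0001  1.2374] [-0.0811  0.1005  0.0104]
```

View pics/w6.png

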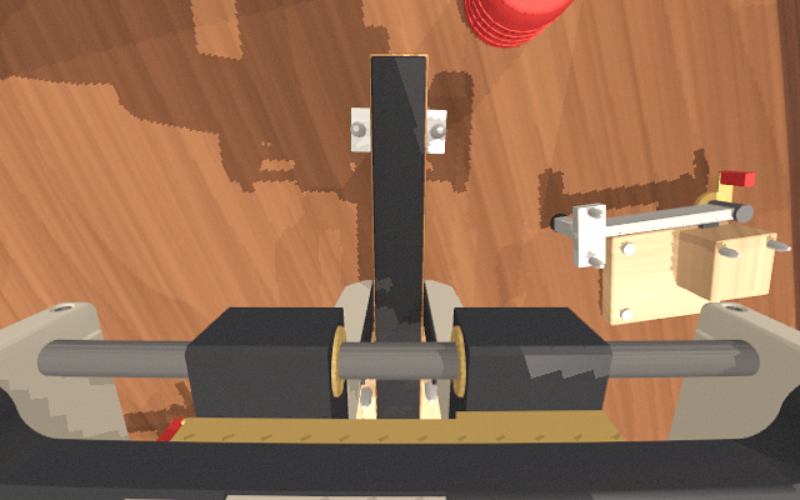

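Before lowering, the bar is centred between both pin pairs. The head pins are at columns 359 and 438 with the bar at 372–427. The block pins are at 366 and 431 with the bar at about 376–420. Lowering gently now.

Run:
```python
from h import *
np.set_printoptions(precision=4,suppress=True)
c=np.load("w6.npy",allow_pickle=True).item()
e=unproj(c,[(399/1.25,56/1.25)],.1225)[0,:2];T=np.array([.6356,-.1361]);print("end dist from T",np.linalg.norm(e-T),"ang",np.degrees(np.arctan2(*(e-T)[::-1])))
h=robot.line_to([*T,.09],max_speed=.05,threshold=6);print(h,robot.get_tool_pos())
if not h:
    h=robot.line_to([*T,.079],max_speed=.01,threshold=4);print(h,robot.get_tool_pos(),robot.get_wrist_force())
im=eyes.capture("scene")[:,:,::-1];cv2.imwrite("pics/s7.png",cv2.resize(im[120:260,220:420],(800,560),interpolation=cv2.INTER_CUBIC))
print(robot.get_time())
```

```text
end dist from T 0.10837909416104059 ang 70.49145064593569
False [ 0.6358 -0.1361  0.0901]
True [ 0.6356 -0.136   0.0822] [0.7505 0.643  3.6854]
27.7833
```

Contact came at the expected seated height (TCP z 0.082, about 0.083 expected). I'll release, retreat and check.

Run:
```python
from h import *
T=np.array([.6356,-.1361])
robot.grip(.55);robot.line_to([*T,.20],max_speed=.1)
robot.line_to([.58,-.13,.25])
c=eyes.calibration("wrist");np.save("w8.npy",c,allow_pickle=True)
im=eyes.capture("wrist")[:,:,::-1];a=cv2.resize(im,(800,500))[0:330]
s=eyes.capture("scene")[:,:,::-1];b=cv2.resize(s[130:220,240:400],(480,270),interpolation=cv2.INTER_CUBIC)
o=np.zeros((600,800,3),np.uint8);o[:330]=a;o[330:,:480]=b;cv2.imwrite("pics/f8.png",o)
print(robot.get_time(),robot.get_wrist_force())
```

```text
30.525 [ 0.09602388  0.66404939 -0.57169106]
```

View pics/f8.png

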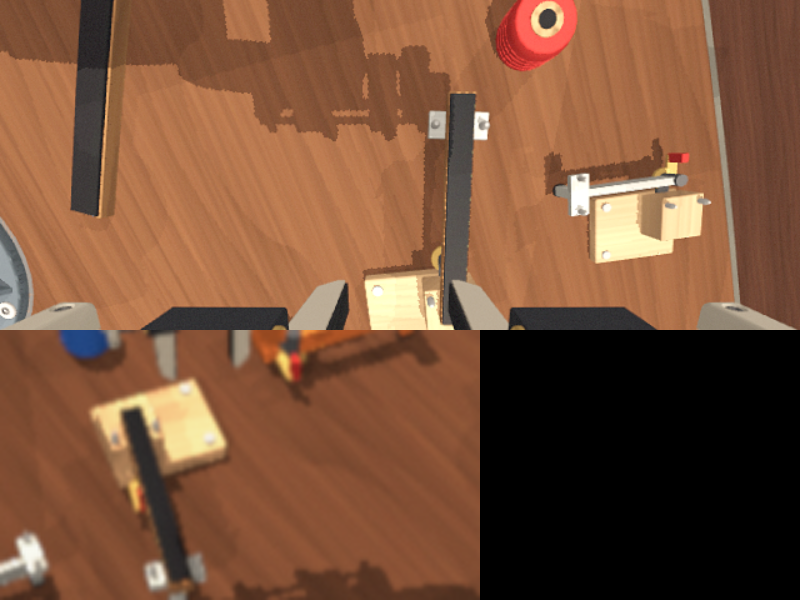

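The bar lies between both pin pairs: head pins at (435,125) and (484,125), block pins either side of it in the scene inset. One quick numeric check, then I'll hand in.

Run:
```python
from h import *
c=np.load("w8.npy",allow_pickle=True).item()
u=lambda p,z:unproj(c,np.array(p,float)/1.25,z)[:,:2]
hc=u([(436,124),(483,124)],.081).mean(0);e=u([(463,94),(462,125)],.085)
d=hc-H;print("head",hc,np.degrees(np.arctan2(d[1],d[0])),np.linalg.norm(d),"bar at head",e[1],"overhang",np.linalg.norm(e[0]-hc),"(ideal .025)")
robot.sign_off()
```

```text
head [ 0.66155895 -0.05709246] 70.26742145142644 0.13641819332241822 bar at head [ 0.6626251  -0.05865499] overhang 0.023874051616698717 (ideal .025)
the job is handed in; nothing more can be done
```

The leg is out against its stop, the bar is in both cradles black side up, the gripper has let go, and the job is handed in. The robot clock read about 30.5 s at the last reading, against the 67 s limit.

**Leg:** I pushed the leg of the larger honey-coloured rest until the red lug touched it. The push force then climbed to 18 N with no further slip, under the 24 N limit.

**Bar:** I laid the 220 mm bar in both pin cradles. It touched down at the expected height with about 4 N.

**Last checks:**
- **Leg angle:** the last picture put it at 70.3°, against 69.6° just after pushing. That is about 1.7 mm at the head, close to what I can measure, so I read the leg as still at its stop.
- **Bar position:** it overhangs the head by 24 mm (25 mm is ideal) and sits within about 2 mm of the head's centre.
- **Spools:** the gripper did not come near any of them. The red one was still standing in the last picture, but I did not re-measure their positions.
- **Early estimate:** my first rough estimate of the stop direction, about 58° from the lug, disagreed with the final 69.6°. The measured contact and the close-up picture settled it.

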